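Let one egg down from the rolling egg rack

TASK

Let a single egg out of the rolling egg rack: with the fingertips, press down the yellow paddle of its rocking lever far enough that the gate at the other end lifts clear and the front egg rolls into the cradle, then let the paddle come all the way back up so that the gate is shut in front of the eggs that stay behind. Do not touch or lift the eggs, leave the egg timer, the hen egg holder and the bottle stopper standing where they are, and finish with the hand clear of everything.

Things in the scene. Friction and masses are not known exactly. Their poses are not given: they have to be found in the camera images.
- egg_rack: Steel-wire egg track on a wooden board 345 x 104 x 12 mm, fixed. Origin on the sill under the front egg's waiting place, mid-width; +x runs uphill to the paddle, y across, z up. Board from x = -115 to +230 mm. Eggs lie across two rails sloping 6 degrees down to -x, ending at x = -101 mm in a curled-up cradle for one egg. Nothing stands above 100 mm with the gate down.
- rocker (a joint): Lever angle (rad), pivot at x = 110, z = 63 mm of the rack: 0 = paddle up, gate shut; 0.21 = paddle right down on its stop. Sprung back to 0; 2 to 4 N on the paddle presses it. The front egg gets free at 0.11 to 0.15 and settles in the cradle within about 1 s; a tongue of the lever holds the others back till it is let up, then they roll one place forward to the shut gate.
- paddle (a point): Centre of the top face of the yellow paddle, 42 mm (along the rack's x) x 50 mm (across) and 5 mm thick, level when up. At x = 190 mm, y = 0, z = 83 mm of the rack when up; it travels about 17 mm down. Open space above it and behind it.
- gate (a point): Middle of the lower edge of the steel gate plate (50 mm wide, 24 mm high, 3 mm thick) that hangs across the track at the other end of the lever, at x = -24 mm, z = 69.5 mm of the rack when shut; it rises about 27 mm.
- cradle (a point): Where the centre of an egg lies once it rests in the cradle: x = -68.5 mm, y = 0, z = 53 mm of the rack.
- egg_front: Brown hen's egg, 57 mm long, 43 mm thick, about 60 g, lying across the track against the gate. Origin at its centre, its y axis along its length; it turns as it rolls.
- egg_middle: The second egg, like the first, next up the track. Origin at its centre.
- egg_back: The third egg, like the first, last up the track. Origin at its centre.
- egg_timer: Chrome dome egg timer on a black foot, 64 mm across, 56 mm high, loose on the sill. Origin at the centre of its underside.
- hen_holder: White ceramic hen-shaped egg cup, about 120 mm beak to tail (head at -x), 72 mm wide, 90 mm high, loose on the sill. Origin at the centre of its underside.
- bottle_stopper: Green glass bottle stopper standing upside down on its flat head: head 40 mm across, cork plug upward, 58 mm high, loose on the sill. Origin at the centre of its underside.
- spice_rack: Stainless spring-clip rack with two glass spice jars, 62 x 128 mm, 103 mm high, fixed to the sill off to the right of the egg rack. Origin at the centre of its underside.
There are look-alikes about, which are no part of the job. Leave any blue look-alike of the egg_middle alone.

How it is judged:
By the outcome, as a careful person would: the job done as asked, in the order asked, and still so for the second after the job is handed in, with the robot touching nothing.
It also fails if it takes over 32 s, if anything falls off the work surface, if the arm or the gripper's body presses on something with over 40 N, if the wrist force passes 120 N, or if a joint passes its speed limit or range.

ROBOT

A 6-joint arm with a two-finger parallel gripper is mounted at the origin on the work surface. World frame = base frame: x ahead of the robot, y to its left, z up, the work surface at z = 0. Lengths are in mm, angles in rad, forces in N, time in s.
With the tool pointing down it reaches from about 350 to 975 mm from the base axis. Payload 7.1 kg.
Tool frame: the origin (TCP) lies on the front face of the gripper's body, between the roots of the fingers; the fingertips stand 80 mm ahead of it and the grasp point (between the pads) lies 61 mm ahead of it (env.tips_ahead is the distance from the TCP to the fingertips, in mm); z points along the fingers, y is the line along which they close (so a half turn about z gives the same grasp; the last joint's range is limited). The gripper opens to 88 mm and grips with 3 to 60 N. Pads are 20 mm wide; open, the fingers measure 115 mm over their backs; the gripper's body (75 mm by 178 mm) begins 61 mm behind the grasp point.
Start: joints at [1.096, 0.423, 1.63, -0, 1.089, -0.019], TCP at [275.081, 561.192, 302.675] pointing down, gripper open.
Joint ranges: [-3, 3], [-0.9, 2.11], [0.09, 2.58], [-1.31, 4.45], [0.11, 2.69], [-2.54, 2.54]. Speed limits (rad/s): [2.39, 2.39, 3.01, 3.14, 3.14, 3.14].

INTERFACE

Orientations are given as a unit quaternion [x, y, z, w].
In Python, from station import env, set_gripper, viewer, workorder gives the robot as it stands. Calls block until the motion is done:
- env.reach(position, orientation): joint-space move of the TCP to a pose.
- env.move_l(position, rot=None, rate=150, f_stop=None): straight line of the TCP; rot=None keeps the orientation; rate is the mean speed in mm/s. With f_stop (N) it stops when the force on the tool has changed by that much, and returns True; else False.
- env.move_joints(angles): joint-space move.
- set_gripper(opening): finger opening in mm; the grip force is fixed at half the most; returns when the fingers have stopped.
- env.hold(seconds).
- env.ik(position, orientation): joint angles nearest the present ones, or None.
- env.read_state(): the state.
- viewer.camera(name): name is "scene" or "top" or "wrist"; returns the picture (420x560x3 uint8, blue, green, red); there is no depth.
- viewer.camera_params(name): a dict with "fx", "fy", "cx", "cy" (pixels), "pose" (4x4, takes a point from camera to world coordinates); the wrist camera has in their place "tool_from_camera" (4x4, takes a point from camera to tool coordinates, whose origin is the TCP and whose axes are the flange's). Camera axes: x right, y up, looking along -z (the intrinsics and any distortion apply to the point x, -y, -z); pixel columns grow to the right and rows downward; lengths in mm; the calibration is good to about 2 mm. A picture is of the moment at which its call begins: read the wrist's pose just before it. camera_params takes no time and is no camera call.
A pose or a line that the arm cannot do raises env.IKError and nothing moves.
- workorder.sign_off(): hands the job in; it is judged then, once.
The state is a dict: "time_s": time; "qpos": joint angles; "dq": joint speeds; "tau": joint torques, N m; "tool_pos": TCP position; "orientation": TCP orientation; "force": force on the tool from outside, world axes, zero at the start; "wrist_torque": the same for the moment, N m; "width": finger opening in mm; "grip_force": force on a finger pad.
Only numpy, scipy, OpenCV 4.12 (cv2) and the standard library are available. Lean on these libraries where they do the work, as an engineer would, in place of code of your own. Each camera call takes 0.05 s, during which the arm holds its last target. There are 200 camera calls.

## Working session

There is one attempt and no reset: what is moved stays moved. The work goes in short steps, each a Python script; the robot and the scene stay as the last script left them, time stands still between calls to the robot, and variables do not carry over. Pictures are saved under pics/ and viewed, at most 10 in all, crops included, and the job is handed in when it is done.

```bash
mkdir -p pics; python3 - <<'E'
from station import env, viewer
import cv2, numpy as np
for n in("scene","top"):
    im=viewer.camera(n); cv2.imwrite(f"pics/{n}1.png",im)
    p=viewer.camera_params(n); print(n,{k:(np.round(v,3).tolist() if hasattr(v,'__len__') and not isinstance(v,str) else v) for k,v in p.items()})
s=env.read_state();print(s["time_s"],s["orientation"],s["width"])
E
```

```text
scene {'fx': 381.2784892531862, 'fy': 381.2784892531862, 'cx': 288.4393688012138, 'cy': 209.56486450468682, 'pose': [[-0.575, -0.69, 0.439, 944.856], [0.818, -0.476, 0.324, 73.983], [-0.015, 0.545, 0.838, 744.095], [0.0, 0.0, 0.0, 1.0]]}
top {'fx': 471.8963870575376, 'fy': 471.8963870575376, 'cx': 279.52464928630735, 'cy': 210.78370445577, 'pose': [[-0.021, 0.986, -0.163, 416.306], [-1.0, -0.023, -0.009, -174.042], [-0.013, 0.163, 0.987, 1029.127], [0.0, 0.0, 0.0, 1.0]]}
0.1 [ 2.25925429e-01  9.74144323e-01 -7.11379026e-04 -1.81394198e-04] 87.97371939904022
```

View pics/scene1.png

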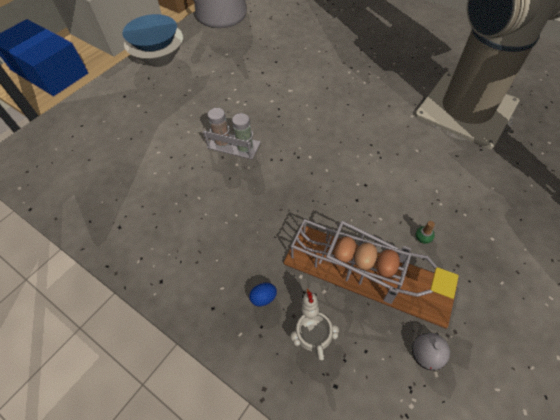

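View pics/top1.png

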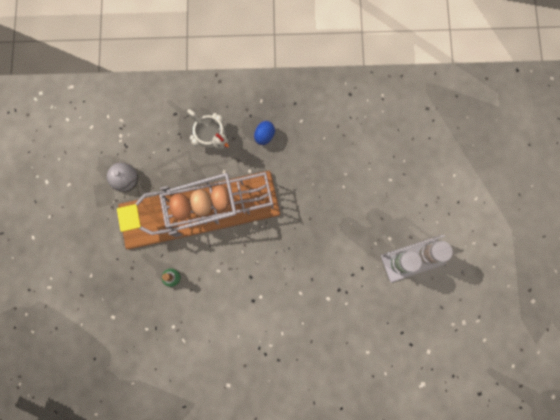

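The scene view shows the yellow paddle at about (445,284) and the cradle at the far end near (305,240). In the top view the paddle is at (129,217), the eggs are at (180–220,200), the timer is at (121,176) and the stopper at (171,278).

```bash
cat > h.py <<'E'
import cv2, numpy as np
from station import env, viewer
def ray(n,uv):
    p=viewer.camera_params(n); T=np.array(p["pose"])
    d=T[:3,:3]@[(uv[0]-p["cx"])/p["fx"],-(uv[1]-p["cy"])/p["fy"],-1]
    return T[:3,3],d/np.linalg.norm(d)
def plane(n,uv,z):
    o,d=ray(n,uv); return o+d*(z-o[2])/d[2]
def yellow(im):
    m=cv2.inRange(cv2.cvtColor(im,cv2.COLOR_BGR2HSV),(22,120,80),(35,255,255))
    c=max(cv2.findContours(m,0,2)[0],key=cv2.contourArea); M=cv2.moments(c)
    return c,np.array([M["m10"],M["m01"]])/M["m00"]
def tri(a,b):
    (o,d),(p,e)=ray("scene",a),ray("top",b)
    s,t=np.linalg.lstsq(np.c_[d,-e],p-o,rcond=None)[0]
    return (o+s*d+p+t*e)/2,np.linalg.norm(o+s*d-p-t*e)
E
python3 - <<'E'
from h import *
I={n:cv2.imread(f"pics/{n}1.png") for n in("scene","top")}
Y={n:yellow(I[n]) for n in I}
print({n:(Y[n][1],cv2.contourArea(Y[n][0])) for n in Y}, tri(Y["scene"][1],Y["top"][1]))
for n in I:
    q=np.array([plane(n,p,83)[:2] for p in Y[n][0][:,0]],np.float32); print(n,plane(n,Y[n][1],83),cv2.minAreaRect(q))
# board brown in top view
h=cv2.cvtColor(I["top"],cv2.COLOR_BGR2HSV); m=cv2.inRange(h,(3,110,60),(20,255,255)); m[:160]=0;m[260:]=0
m=cv2.morphologyEx(m,cv2.MORPH_CLOSE,np.ones((9,9)))
c=max(cv2.findContours(m,0,2)[0],key=cv2.contourArea)
q=np.array([plane("top",p,12)[:2] for p in c[:,0]],np.float32); r=cv2.minAreaRect(q);print(r,cv2.boxPoints(r).round().tolist())
big=[cv2.resize(I["scene"][190:380,270:480],None,fx=2.8,fy=2.8)]
cv2.imwrite("pics/c1.png",big[0])
E
```

```text
{'scene': (array([444.43037975, 282.33544304]), 553.0), 'top': (array([128.08133624, 217.45098039]), 459.0)} (array([566.40334051, 144.23935275,  81.86178926]), np.float64(0.9743010419812517))
scene [566.84043466 144.58000292  83.        ] ((566.2415161132812, 144.48736572265625), (50.79233169555664, 41.8148307800293), 11.411465644836426)
top [566.34294765 143.36598891  83.        ] ((566.7288818359375, 143.36021423339844), (51.02975082397461, 42.05286407470703), 11.39192008972168)
((591.9432983398438, 13.302413940429688), (103.4909896850586, 344.0719909667969), 11.465703010559082) [[507.0, 172.0], [575.0, -166.0], [677.0, -145.0], [608.0, 192.0]]
```

View pics/c1.png

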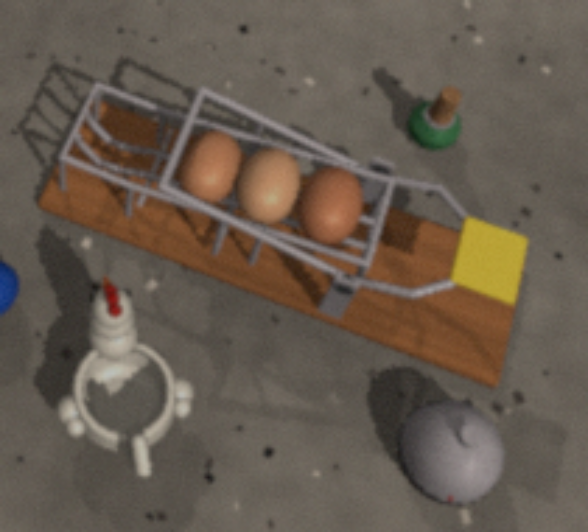

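The triangulated paddle is at (566.5, 144, ~82) and the rack's uphill axis points at about 101.4°. The crop shows three brown eggs, the gate shut, and open space around the paddle. Next I close the fingers, go above the paddle and press.

```bash
python3 - <<'E'
from h import *
from station import set_gripper
a=np.radians(101.4); u=np.array([np.cos(a),np.sin(a),0])
q=[np.cos(a/2),np.sin(a/2),0,0]; P=np.array([566.5,144,82.5])+3*u; t=np.array([0,0,env.tips_ahead])
set_gripper(0)
env.reach(P+t+[0,0,60],q); env.move_l(P+t+[0,0,6],rate=100)
s=env.read_state(); print(s["time_s"],s["tool_pos"]-t,s["width"],s["force"])
hit=env.move_l(P+t-[0,0,22],rate=25,f_stop=12)
s=env.read_state(); print(hit,s["time_s"],s["tool_pos"]-t,s["force"])
env.hold(0.9)
for n in("scene","top"): cv2.imwrite(f"pics/{n}2.png",viewer.camera(n))
s=env.read_state(); print(s["time_s"],s["tool_pos"]-t,s["force"])
b=cv2.imread("pics/scene2.png")[190:380,270:480]; cv2.imwrite("pics/c2.png",cv2.resize(b,None,fx=2.8,fy=2.8))
E
```

```text
3.9917 [566.08519701 147.12457864  88.59883642] 0.7557552012184854 [ 0.23179728 -0.2864263  -0.36308653]
True 4.825 [566.26080833 147.5413701   67.15784061] [-1.61995006  0.29083946 10.89822264]
5.825 [566.21679418 147.53517318  67.23814692] [-1.53456073  0.47456522  9.81261468]
```

View pics/c2.png

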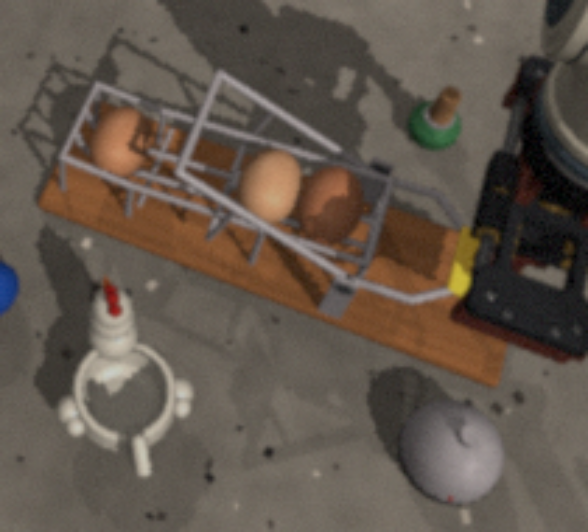

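The gate is up, the front egg lies in the cradle at crop (120,140), and the other two eggs are held back. Now I let the paddle up.

```bash
python3 - <<'E'
from h import *
env.hold(0.3)
p=np.array(env.read_state()["tool_pos"])
env.move_l(p+[0,0,35],rate=40); env.move_l(p+[0,0,150],rate=150)
env.move_l(p+[-120,60,170],rate=150); env.hold(1.0)
im=viewer.camera("scene"); cv2.imwrite("pics/c3.png",cv2.resize(im[190:380,270:480],None,fx=2.8,fy=2.8))
c,uv=yellow(im); tp=viewer.camera("top"); c2,v2=yellow(tp); print(uv,v2,tri(uv,v2))
s=env.read_state(); print(s["time_s"],s["tool_pos"],s["force"])
E
```

```text
[444.39517345 282.29019608] [128.10443959 217.45851528] (array([566.38153437, 144.15956573,  81.91553178]), np.float64(0.9466009490265623))
10.2333 [446.23869625 207.56117872 317.26775531] [-0.68689856 -0.16349577  0.10461394]
```

View pics/c3.png

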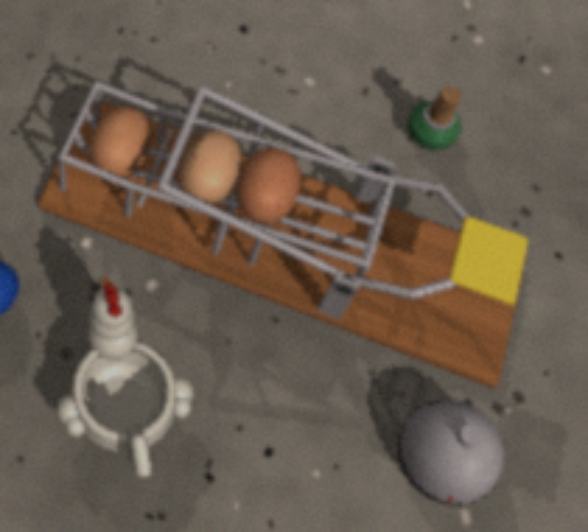

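The picture shows one egg in the cradle and the gate shut in front of the other two. The paddle is back at its starting position, and nothing else has moved.

```bash
python3 -c "
from station import workorder
print(workorder.sign_off())"
```

```text
the job is handed in; nothing more can be done
None
```

The job is handed in: one egg is in the cradle, the gate is shut in front of the other two with the paddle fully up, the bystanders were not moved, and the hand is clear (about 10 s of the 32 s used).

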